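# Bottom the plug in the pin block and mark its depth

### The arm

A 7-joint arm with a two-finger parallel gripper is mounted at the origin on the work surface. World frame = base frame: x ahead of the robot, y to its left, z up, the work surface at z = 0. Lengths are in m, angles in rad, forces in N, time in s.
With the tool pointing down it reaches from about 0.425 to 0.875 m from the base axis. Payload 4.7 kg.
Tool frame: the origin (TCP) lies midway between the tips of the shut fingers; the grasp point (between the pads) lies 19 mm behind it; z points along the fingers, y is the line along which they close (so a half turn about z gives the same grasp; the last joint's range is limited). The gripper opens to 85 mm and grips with 20 to 120 N. Pads are 22 mm wide; open, the fingers measure 114 mm over their backs; the gripper's body (76 mm by 85 mm) begins 54 mm behind the grasp point. The pads swing forward as they close: fully open they stand 13 mm farther back than shut.
Start: joints at [0.014, 0.321, -0.07, 1.45, 0.023, 1.371, -0.057], TCP at [0.65, -0, 0.231] pointing down, gripper open.
Joint ranges: [-2.86, 2.86], [-0.3, 2.09], [-1.38, 1.24], [0.06, 2.45], [-1.56, 4.7], [0.09, 2.05], [-2.69, 2.69]. Speed limits (rad/s): [2.57, 2.57, 3.14, 3.14, 3.14, 3.14, 3.14].

### API

Orientations are given as a unit quaternion [w, x, y, z].
In Python, from workcell import sense, capture, calibration, finish_job gives the robot as it stands.
- The arm moves only by the tool apply_moves, never from a script. Its argument "commands" is a list of rows, each an object with "xyz": the shift along the world's x, y, z in cm, a list of three; "yaw": the turn about the world's z in rad. In form: [{"xyz": [dx, dy, dz], "yaw": yaw}, ...]. A call has 1 to 20 rows; each row shifts and turns the commanded pose from where the row before left it; what a row does not reach is not made up. A row lasts 1/12 s, in which the tool goes at most 41.7 mm and 7.16 degrees, less where a joint would pass 70% of its speed; a pose out of reach is approached as far as the arm can. A call is refused whole if a number of a shift passes 4.17 or a number of a turn 0.125, either way. A call with a gripper value outside its range is refused whole. "jaw" is the finger opening in cm, from 0 to 8.54, set as the call begins (left out, the last holds). The fingers move at their own pace and stop on an object; "force" is the grip in N (left out, the last holds). Time passes only in rows, so rows that do not move let the fingers close. It gives the time, the measured TCP pose, the force, the opening and the grip force at its end, in the units of the state.
- sense(): the state, without advancing time (a new reading comes with each control period).
- capture(name): name is "scene" or "side" or "wrist"; returns the picture (400x640x3 uint8, blue, green, red); there is no depth.
- calibration(name): a dict with "intrinsics" (3x3 intrinsics, pixels), "eye" and "attitude" of the camera in the world; the wrist camera has in their place "tool_from_camera" (4x4, takes a point from camera to tool coordinates, whose origin is the TCP and whose axes are the flange's). Camera axes: x right, y down, z forward; pixel columns grow to the right and rows downward; lengths in m; the calibration is good to about 2 mm. A picture is of the moment at which its call begins: read the wrist's pose just before it. calibration takes no time and is no camera call.
- finish_job(): hands the job in; it is judged then, once.
The state is a dict: "t": time; "joint_pos": joint angles; "joint_velocities": joint speeds; "tau": joint torques, N m; "tool_pos": TCP position; "eef_rot": TCP orientation; "wrist_force": force on the tool from outside, world axes, zero at the start; "moment": the same for the moment, N m; "gripper_width": finger opening in m; "finger_force": force on a finger pad.
Only numpy, scipy, OpenCV 4.12 (cv2) and the standard library are available. Lean on these libraries where they do the work, as an engineer would, in place of code of your own. Each camera call takes 0.05 s, during which the arm holds its last target. There are 200 camera calls.

### The job

Take the steel depth rod out of the wooden rack and stand it in the large middle hole of the dark steel block, pushing the stiff brass plug that sits inside the hole all the way down to the solid bottom. Then slide the rod's stop collar down until it lies flush on the block, to mark the depth, and leave the rod standing there upright and on the bottom. Use light hand pressure, never more than 30 N on the block or the plug, and leave the other things on the bench where they are.

Things in the scene. Friction and masses are not known exactly. Their poses are not given: they have to be found in the camera images.
- block: Dark steel pin block, 100 (x) x 80 (y) x 70 mm high, fixed to the bench. Origin: centre of its underside, z up. One large hole in the middle, two small 7 mm holes near two corners (too small for the rod). The plug in the large hole stays put until pushed with 8 N, slides at 8 to 10 N and stays where it is left; at the solid bottom the resistance rises steeply past 12 N.
- hole (a point): Mouth of the block's large hole, centre of the top face, 70 mm above the bench: 12 mm in diameter, upright, 2 mm countersink. The brass plug inside starts with its top 8 to 33 mm below the mouth and slides 11 to 16 mm down to the solid bottom. How deep that lies is unknown: when home, the plug's top is 24 to 44 mm below the mouth.
- rack: Wooden rack, 60 (x) x 110 (y) x 40 mm high, fixed. Origin at the centre of its underside. The depth rod stands in a 12 mm hole, 22 mm deep, in its middle; a short brass and a short copper pin stick up at most 22 mm from it, 42 mm to either side along its y.
- gauge: Depth rod, loose, standing upright in the rack at the start, 0.1 to 0.2 kg in all. Steel rod 10 mm in diameter with a chamfered flat foot, and on top a round head 16 mm in diameter and 16 mm tall; 96 mm long over all. Origin at the centre of the foot, z along the rod to the head. The head spans z = 80 to 96 mm. It carries the stop collar.
- rod_tip (a point): Centre of the foot of the depth rod.
- head_top (a point): Centre of the top of the head, 96 mm above the foot. Grip the head with the tips, just above the collar.
- collar_foot (a point): Centre of the underside of the stop collar: a plain aluminium ring, 30 mm outside diameter, 24 mm tall, on the rod below the head. It slides on the rod at about 3 N of friction and stays where it is left; at the start its underside is 48 to 54 mm above the foot (its top 2 to 8 mm below the head). Press its top with two fingertips astride the head, or grip it and draw it down.
- knife: Bystander: red utility knife lying flat, 185 x 22 x 17 mm, long side about along x between block and rack. Loose; origin at the centre of its underside.
- cup: Bystander: white plastic cup, 72 mm across, 90 mm tall, behind the work. Loose; origin at the centre of its underside.
- tin: Bystander: open steel tin, 84 mm across, 110 mm tall, at the back left. Loose; origin at the centre of its underside.
- ruler: Bystander: flat steel ruler, 150 x 30 x 4 mm, lying across in front of the robot. Loose; origin at the centre of its underside.
- offcut: Bystander: light wood offcut, 110 x 35 x 18 mm, lying at the back. Loose; origin at the centre of its underside.
- clamp: Bystander: black spring clamp lying flat, about 130 x 55 x 20 mm, at the left. Loose; origin at the centre of its underside.
- bottle: Bystander: clear plastic bottle, 72 mm across, 210 mm tall, at the back right. Loose; origin at the centre of its underside.
Things that resemble listed ones, but are neither listed nor needed, are in the scene too. What is shaped like the gauge but green or orange is not meant.

How it is judged:
By the outcome, as a careful person would: the job done as asked, in the order asked, and still so for the second after the job is handed in, with the robot touching nothing.
It also fails if it takes over 50 s, if anything falls off the work surface, if the arm or the gripper's body presses on something with over 40 N, if the wrist force passes 120 N, or if a joint passes its speed limit or range.

## Working session

There is one attempt and no reset: what is moved stays moved. The work goes in short steps, Python scripts to look and compute and a tool call to move; the robot and the scene stay as the last step left them, time stands still between calls to the robot, and variables do not carry over. Pictures are saved under pics/ and viewed, at most 10 in all, crops included, and the job is handed in when it is done.

Besides the shell and the picture viewer there is one more tool, called after ">>>" by a JSON object that holds its "name" and its "arguments". apply_moves: Moves the arm, as the interface text tells. Its arguments: {"type":"object","properties":{"commands":{"type":"array","items":{"type":"object","properties":{"xyz":{"type":"array","items":{"type":"number"}},"yaw":{"type":"number"}}}},"jaw":{"type":"number"},"force":{"type":"number"}},"required":["commands"]}

```bash
mkdir -p pics; python3 - <<'E'
from workcell import *
import cv2,numpy as np
for n in("scene","side"):
    cv2.imwrite(f"pics/{n}0.png",capture(n)); print(n,calibration(n))
print(calibration("wrist"));print(sense())
E
```

```text
scene {'intrinsics': array([[518.29499458,   0.        , 321.96359616],
       [  0.        , 518.29499458, 199.10988305],
       [  0.        ,   0.        ,   1.        ]]), 'eye': array([1.26956681, 0.04542296, 1.2322441 ]), 'attitude': array([-0.18759592,  0.65755838,  0.70131512, -0.20144937])}
side {'intrinsics': array([[417.91942188,   0.        , 321.34105215],
       [  0.        , 417.91942188, 190.90549444],
       [  0.        ,   0.        ,   1.        ]]), 'eye': array([0.3951561 , 0.71980365, 0.83311749]), 'attitude': array([ 0.04738921, -0.09697519,  0.91590151, -0.38661931])}
{'intrinsics': array([[325.9797682 ,   0.        , 319.08144413],
       [  0.        , 325.9797682 , 196.52246832],
       [  0.        ,   0.        ,   1.        ]]), 'tool_from_camera': array([[ 3.73445865e-04, -9.46821776e-01, -3.21758271e-01,
         8.19051915e-02],
       [ 9.99999899e-01,  2.72884846e-04,  3.57636534e-04,
         2.64956142e-04],
       [-2.50815102e-04, -3.21758372e-01,  9.46821782e-01,
        -1.42368488e-01],
       [ 0.00000000e+00,  0.00000000e+00,  0.00000000e+00,
         1.00000000e+00]])}
{'t': 0.1, 'joint_pos': array([ 0.01404202,  0.32172255, -0.07008944,  1.45154143,  0.02258651,
        1.37082263, -0.05689593]), 'joint_velocities': array([ 3.24783697e-04, -2.08005729e-03, -9.41573807e-04, -1.39220369e-03,
       -8.80369609e-04,  2.09614927e-05, -6.23668132e-04]), 'tau': array([ 4.50556013e-05, -4.94872105e+01, -3.84160029e-01, -3.15213168e+01,
        1.28981241e-02,  7.44150602e-03,  1.28749331e-06]), 'tool_pos': array([ 6.49516069e-01, -2.74020920e-06,  2.30355820e-01]), 'eef_rot': array([-5.74722200e-04,  7.07074196e-01,  7.07138849e-01, -6.31133172e-04]), 'wrist_force': array([-0.39181968,  0.19752987, -0.32471111]), 'moment': array([0.00147458, 0.03421568, 0.08050856]), 'finger_force': 0.0, 'gripper_width': 0.08559901942943458}
```

View pics/scene0.png

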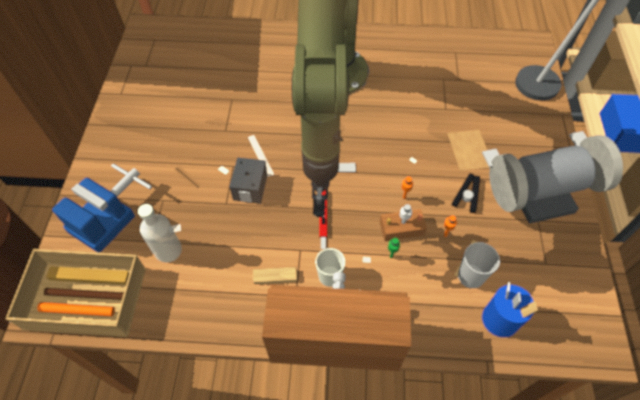

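View pics/side0.png

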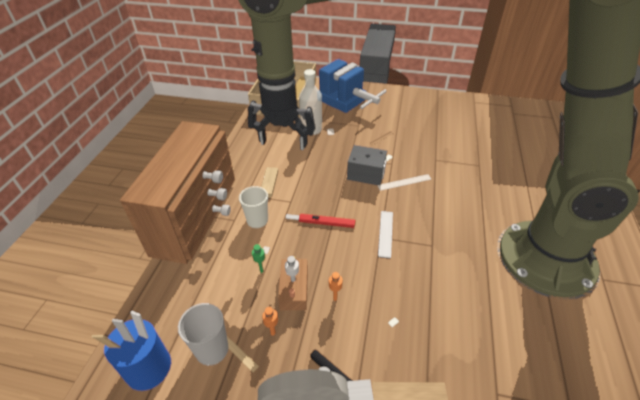

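Scene view: four gauge-shaped things. These are orange (407,184), orange (450,222), green (393,245) and a silver one standing in the wooden rack at (406,213), which is also at (292,268) in the side view. The silver one fits: it is steel and in the rack. The block is at (248,180) in scene and (367,165) in side. I'll confirm with enlarged crops.

```bash
python3 - <<'E'
import cv2,numpy as np
a=cv2.imread("pics/scene0.png");b=cv2.imread("pics/side0.png")
f=lambda i,x,y,w=66,h=50:cv2.resize(i[y:y+h,x:x+w],(396,300),interpolation=cv2.INTER_CUBIC)
cv2.imwrite("pics/c1.png",np.vstack([np.hstack([f(a,375,195),f(a,216,150)]),np.hstack([f(b,262,250),f(b,335,140)])]))
E
```

```text
(no output)
```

View pics/c1.png

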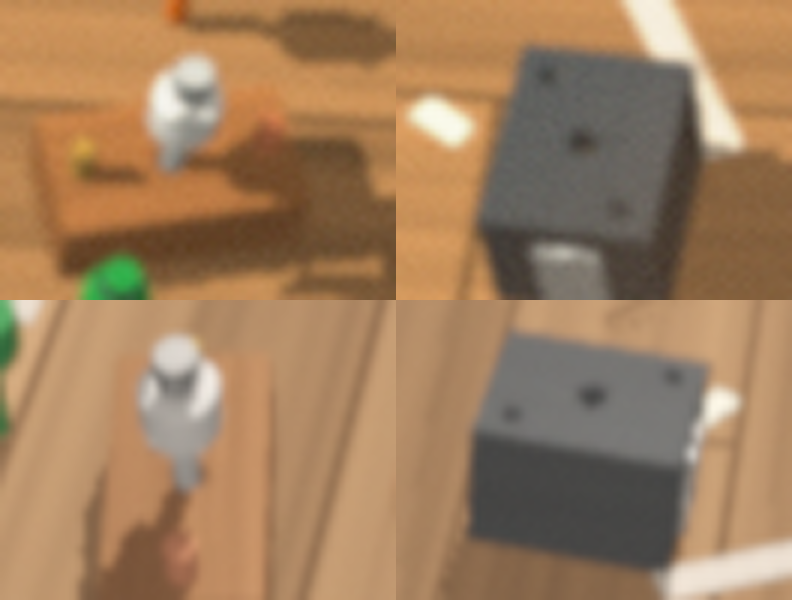

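Silver gauge confirmed: it has the collar and stands in the rack between the brass and copper pins. Readings:
- Head top: scene (407.8,206.3), side (291.3,258.3)
- Rod entry to the rack: scene (403.8,222.5), side (293.2,280.8)
- Hole mouth: scene (247.2,173.5), side (367.7,156)

```bash
cat >h.py <<'E'
from workcell import *
import cv2,numpy as np
from scipy.spatial.transform import Rotation as R
def cam(n,s=None):
    c=calibration(n);K=c["intrinsics"]
    if n!="wrist": return K,R.from_quat(c["attitude"],scalar_first=True).as_matrix(),np.array(c["eye"])
    s=s or sense(); T=c["tool_from_camera"];Q=R.from_quat(s["eef_rot"],scalar_first=True).as_matrix()
    return K,Q@T[:3,:3],Q@T[:3,3]+s["tool_pos"]
def ray(C,p):
    K,Q,e=C; d=Q@np.linalg.solve(K,[p[0],p[1],1]); return e,d/np.linalg.norm(d)
def tri(*cp):
    A=np.zeros((3,3));b=np.zeros(3);L=[ray(*x) for x in cp]
    for e,d in L: P=np.eye(3)-np.outer(d,d);A+=P;b+=P@e
    x=np.linalg.solve(A,b);return x.round(4),[round(float(np.linalg.norm(np.cross(x-e,d))),4) for e,d in L]
def at(C,p,z):
    e,d=ray(C,p);return (e+d*(z-e[2])/d[2]).round(4)
def proj(C,X):
    K,Q,e=C;q=K@(Q.T@(np.array(X)-e));return (q[:2]/q[2]).round(1)
E
python3 - <<'E'
from h import *
a,b=cam("scene"),cam("side")
for n,p,q in(("head",(407.8,206.3),(291.3,258.3)),("entry",(403.8,222.5),(293.2,280.8)),("hole",(247.2,173.5),(367.7,156)),
 ("holeA",(216+150/6,150+76/6),(335+277/6,140+76/6)),("holeB",(216+223/6,150+208/6),(335+115/6,140+113/6))): print(n,tri((a,p),(b,q)))
# rack long edge direction (top front edge) scene
for p in((375+62/6,195+237/6),(375+302/6,195+205/6),(375+35/6,195+122/6),(375+280/6,195+90/6)): print(at(a,p,.04))
for p in((216+525/6-66,150+46/6),(216+(690-396)/6,150+65/6)): print("blk",at(a,p,.07))
print("knife",at(a,(323,192),.017),at(a,(323,248),.017))
for p in ((407,184),(450,222),(393,245)): print(at(a,p,.09))
E
```

```text
head (array([0.581 , 0.2142, 0.1159]), [0.0015, 0.0015])
entry (array([0.5815, 0.2151, 0.0335]), [0.0014, 0.0014])
hole (array([ 0.4742, -0.2139,  0.0679]), [0.0014, 0.0014])
holeA (array([ 0.4384, -0.2365,  0.0677]), [0.0018, 0.0018])
holeB (array([ 0.5101, -0.1925,  0.0688]), [0.0014, 0.0014])
[0.6253 0.1665 0.04  ]
[0.6028 0.2709 0.04  ]
[0.5683 0.1545 0.04  ]
[0.5448 0.2634 0.04  ]
blk [ 0.4256 -0.2471  0.07  ]
blk [ 0.4315 -0.1693  0.07  ]
knife [ 0.4897 -0.0046  0.017 ] [0.6631 0.0065 0.017 ]
[0.4973 0.2185 0.09  ]
[0.6061 0.3244 0.09  ]
[0.6803 0.1802 0.09  ]
```

>>> {"name": "apply_moves", "arguments": {"commands": [{"xyz": [-1, 3, 0]}, {"xyz": [-1, 3, 0]}, {"xyz": [-1, 3, 0]}, {"xyz": [-1, 3, 0]}, {"xyz": [-1, 3, -0.5]}, {"xyz": [-1, 3, -0.5]}, {"xyz": [-0.9, 3.4, -1]}, {"xyz": [0, 0, 0]}, {"xyz": [0, 0, 0]}], "jaw": 5}}

```text
invalid input
```

```bash
python3 - <<'E'
from h import *
s=sense();print(s["tool_pos"],s["eef_rot"],s["gripper_width"])
im=capture("wrist");cv2.imwrite("pics/w1.png",im)
C=cam("wrist",s)
for X in([.581,.2145,.114],[.581,.2145,.094],[.581,.2145,.04]):print(proj(C,X))
im=cv2.resize(im[40:340,120:520],(800,600),interpolation=cv2.INTER_CUBIC);cv2.imwrite("pics/w1c.png",im)
E
```

```text
[ 6.49516069e-01 -2.74020920e-06  2.30355820e-01] [-5.74722200e-04  7.07074196e-01  7.07138849e-01 -6.31133172e-04] 0.08559901942943458
[ 208.6 -139.9]
[ 218.1 -120.6]
[237.2 -81.9]
```

View pics/w1c.png

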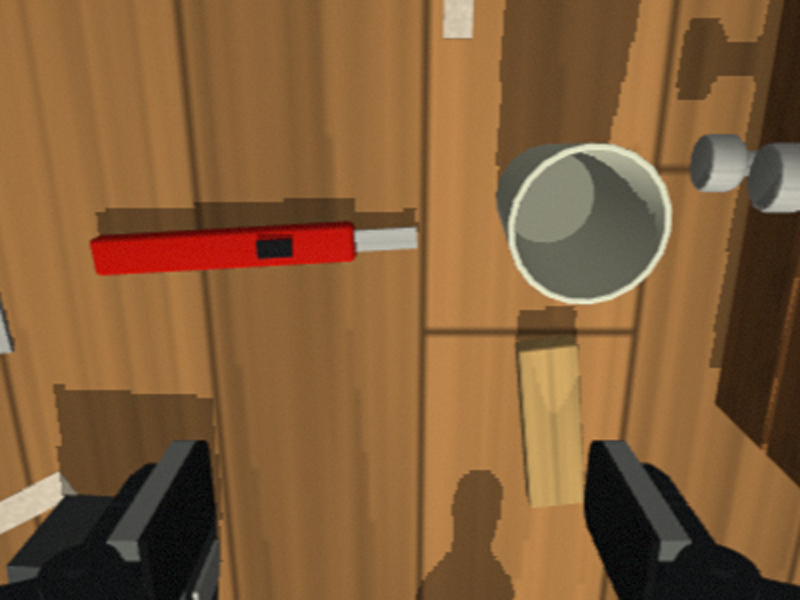

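The arm did not move: the rows must also need a yaw. The picture shows the start pose, with the knife and cup above and the fingers at the bottom.

>>> {"name": "apply_moves", "arguments": {"commands": [{"xyz": [-1, 3, 0], "yaw": 0}, {"xyz": [-1, 3, 0], "yaw": 0}, {"xyz": [-1, 3, 0], "yaw": 0}, {"xyz": [-1, 3, 0], "yaw": 0}, {"xyz": [-1, 3, -0.5], "yaw": 0}, {"xyz": [-1, 3, -0.5], "yaw": 0}, {"xyz": [-0.9, 3.4, -1], "yaw": 0}, {"xyz": [0, 0, 0], "yaw": 0}, {"xyz": [0, 0, 0], "yaw": 0}], "jaw": 5, "force": 30}}

```text
t: 0.9
tool_pos: [0.5791, 0.2171, 0.2103]
eef_rot: [-0.001, 0.705, 0.709, -0.001]
wrist_force: [0.6, -0.9, -0.5]
gripper_width: 0.0498
finger_force: 0.0
```

```bash
python3 - <<'E'
from h import *
s=sense();print(s["t"],s["tool_pos"],s["eef_rot"],s["gripper_width"])
im=capture("wrist")
C=cam("wrist",s)
for X in([.581,.2145,.114],[.581,.2145,.094],[.581,.2145,.04]):print(proj(C,X))
im=cv2.resize(im[200:400,180:447],(800,600),interpolation=cv2.INTER_CUBIC);cv2.imwrite("pics/w2c.png",im)
E
```

```text
0.9 [0.57912971 0.21709982 0.21027702] [-8.73168774e-04  7.05036095e-01  7.09170567e-01 -6.70895308e-04] 0.0498370825884212
[321.3 200.7]
[321.2 192.7]
[321.  175.8]
```

View pics/w2c.png

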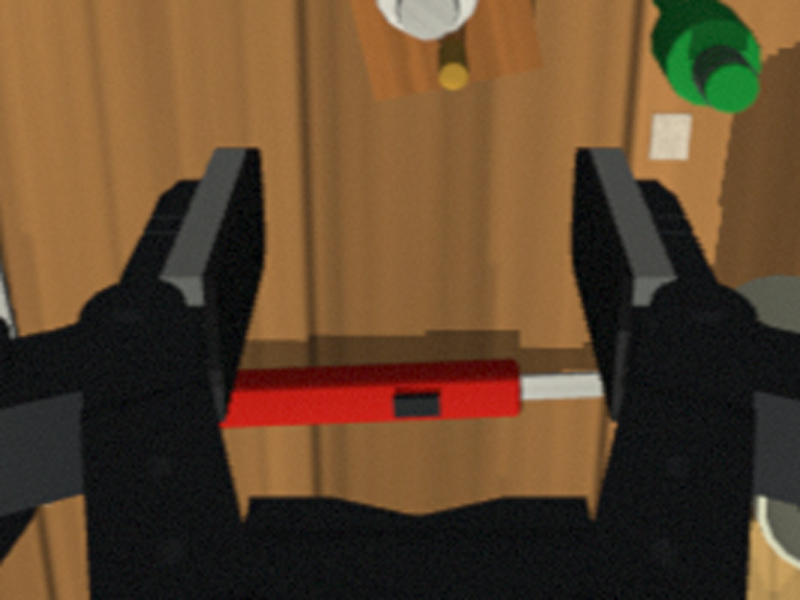

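The wrist view puts the head top at about pixel (323,202) and the predicted one was (321,201), so the gauge is at x≈0.582, y≈0.214. Descending.

>>> {"name": "apply_moves", "arguments": {"commands": [{"xyz": [0.1, 0, -2], "yaw": 0}, {"xyz": [0, 0, -2], "yaw": 0}, {"xyz": [0, 0, -2], "yaw": 0}, {"xyz": [0, 0, -1], "yaw": 0}, {"xyz": [0, 0, 0], "yaw": 0}, {"xyz": [0, 0, 0], "yaw": 0}]}}

```text
t: 1.45
tool_pos: [0.5825, 0.2127, 0.1414]
eef_rot: [0.0, 0.708, 0.707, -0.0]
wrist_force: [0.6, -0.0, 0.7]
gripper_width: 0.05
finger_force: 0.0
```

```bash
python3 - <<'E'
from h import *
s=sense();print(s["t"],s["tool_pos"],s["eef_rot"])
im=capture("wrist")
C=cam("wrist",s)
for X in([.582,.214,.114],[.582,.214,.094]):print(proj(C,X))
print(proj(C,s["tool_pos"]))
cv2.imwrite("pics/w3.png",im)
cv2.imwrite("pics/w3c.png",cv2.resize(im[130:330,187:454],(800,600),interpolation=cv2.INTER_CUBIC))
E
```

```text
1.45 [0.5824703  0.21273409 0.1414196 ] [ 1.36297464e-04  7.07711412e-01  7.06501551e-01 -3.13072327e-04]
[317.7 234.4]
[317.8 220.7]
[318.4 260.7]
```

View pics/w3c.png

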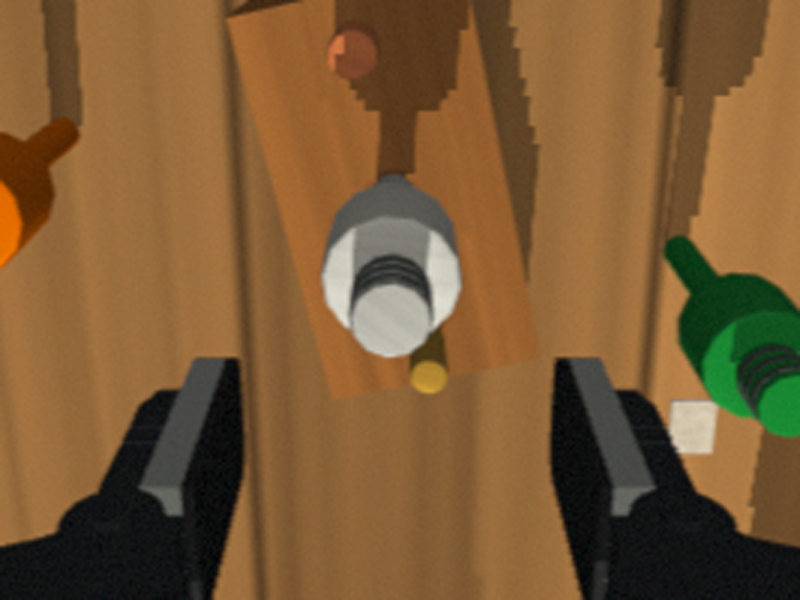

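The head top is at (317.5,236.8), so the gauge is at about (0.582,0.213), right under the tool. Orange is left and green right, both clear. Descend and grip.

>>> {"name": "apply_moves", "arguments": {"commands": [{"xyz": [0, 0, -1.5], "yaw": 0}, {"xyz": [0, 0, -1.5], "yaw": 0}, {"xyz": [0, 0, -0.8], "yaw": 0}, {"xyz": [0, 0, -0.3], "yaw": 0}, {"xyz": [0, 0, 0], "yaw": 0}, {"xyz": [0, 0, 0], "yaw": 0}]}}

```text
t: 2.0
tool_pos: [0.5827, 0.2142, 0.1014]
eef_rot: [0.0, 0.707, 0.707, 0.001]
wrist_force: [-0.5, -0.3, 0.5]
gripper_width: 0.0503
finger_force: 0.0
```

>>> {"name": "apply_moves", "arguments": {"commands": [{"xyz": [0, 0, 0], "yaw": 0}, {"xyz": [0, 0, 0], "yaw": 0}, {"xyz": [0, 0, 0], "yaw": 0}, {"xyz": [0, 0, 0], "yaw": 0}, {"xyz": [0, 0, 0], "yaw": 0}, {"xyz": [0, 0, 0], "yaw": 0}], "jaw": 1, "force": 60}}

```text
t: 2.5
tool_pos: [0.5825, 0.2143, 0.1013]
eef_rot: [0.0, 0.707, 0.707, 0.001]
wrist_force: [0.4, 0.4, 5.0]
gripper_width: 0.0131
finger_force: 58.6
```

```bash
python3 - <<'E'
from h import *
s=sense();print(s["t"],s["tool_pos"],s["gripper_width"],s["finger_force"],s["wrist_force"])
w=capture("wrist");b=capture("side");cv2.imwrite("pics/w4.png",w);cv2.imwrite("pics/s4.png",b)
f=lambda i,x,y,w,h:cv2.resize(i[y:y+h,x:x+w],(400,400),interpolation=cv2.INTER_CUBIC)
cv2.imwrite("pics/w4c.png",np.hstack([f(w,270,190,100,100),f(b,250,220,80,80)]))
E
```

```text
2.5 [0.58254275 0.21426753 0.10129477] 0.013147935237209845 58.59095335006714 [0.37975016 0.35125696 5.04817604]
```

View pics/w4c.png

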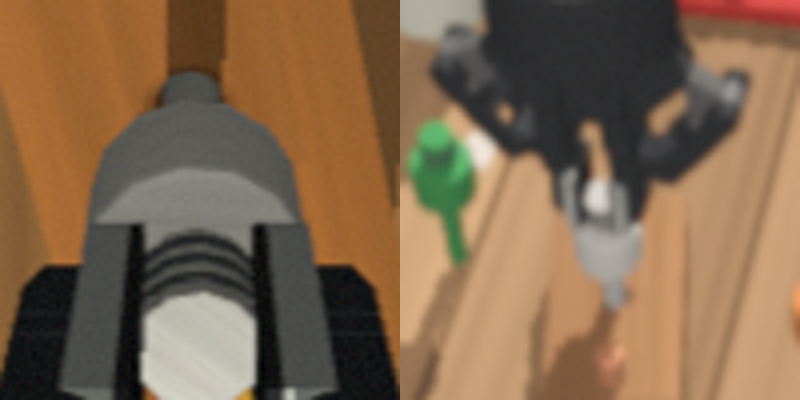

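The head sits well between the pads, with the tips just at the collar's top. Lift.

>>> {"name": "apply_moves", "arguments": {"commands": [{"xyz": [0, 0, 0.5], "yaw": 0}, {"xyz": [0, 0, 1], "yaw": 0}, {"xyz": [0, 0, 1], "yaw": 0}, {"xyz": [0, 0, 1.5], "yaw": 0}, {"xyz": [0, 0, 2], "yaw": 0}, {"xyz": [0, 0, 2], "yaw": 0}, {"xyz": [0, 0, 1.5], "yaw": 0}, {"xyz": [-0.4, -1, 0], "yaw": 0}, {"xyz": [-0.8, -2.4, 0], "yaw": 0}, {"xyz": [-0.8, -3, 0], "yaw": 0}, {"xyz": [-0.8, -3.2, 0], "yaw": 0}, {"xyz": [-0.8, -3.2, 0], "yaw": 0}, {"xyz": [-0.8, -3.2, 0], "yaw": 0}, {"xyz": [-0.8, -3.2, 0], "yaw": 0}, {"xyz": [-0.8, -3.2, 0], "yaw": 0}, {"xyz": [-0.8, -3.2, 0], "yaw": 0}, {"xyz": [-0.8, -3.2, 0], "yaw": 0}, {"xyz": [-0.8, -3.2, 0], "yaw": 0}]}}

```text
t: 4.1
tool_pos: [0.496, -0.108, 0.1946]
eef_rot: [-0.001, 0.707, 0.707, -0.0]
wrist_force: [1.8, 0.2, -2.6]
gripper_width: 0.0128
finger_force: 58.7
```

>>> {"name": "apply_moves", "arguments": {"commands": [{"xyz": [-0.8, -3, 0], "yaw": 0}, {"xyz": [-0.8, -2.6, 0], "yaw": 0}, {"xyz": [-0.6, -2, 0], "yaw": 0}, {"xyz": [0, 0, -1], "yaw": 0}, {"xyz": [0, 0, 0], "yaw": 0}, {"xyz": [0, 0, 0], "yaw": 0}, {"xyz": [0, 0, 0], "yaw": 0}]}}

```text
t: 4.68
tool_pos: [0.4759, -0.1808, 0.185]
eef_rot: [-0.001, 0.706, 0.708, 0.0]
wrist_force: [0.3, 0.7, -1.3]
gripper_width: 0.0128
finger_force: 58.7
```

```bash
python3 - <<'E'
from h import *
s=sense();C=cam("wrist",s);w=capture("wrist");a=capture("scene");b=capture("side")
for n,i in(("w5",w),("a5",a),("b5",b)):cv2.imwrite(f"pics/{n}.png",i)
t=s["tool_pos"];print(t,"foot",proj(C,t-[0,0,.083]),"hole",proj(C,[.474,-.214,.07]),proj(cam("scene"),t-[0,0,.083]),proj(cam("side"),t-[0,0,.083]))
f=lambda i,x,y,w,h,W,H:cv2.resize(i[y:y+h,x:x+w],(W,H),interpolation=cv2.INTER_CUBIC)
cv2.imwrite("pics/c5.png",np.hstack([f(w,220,140,200,300-50,480,600),np.vstack([f(a,215,130,60,60,300,300),f(b,330,110,60,60,300,300)])]))
E
```

```text
[ 0.47589609 -0.18076743  0.18504132] foot [318.7 203.5] hole [316.5 227. ] [257.6 166.9] [365.9 154.1]
```

View pics/c5.png

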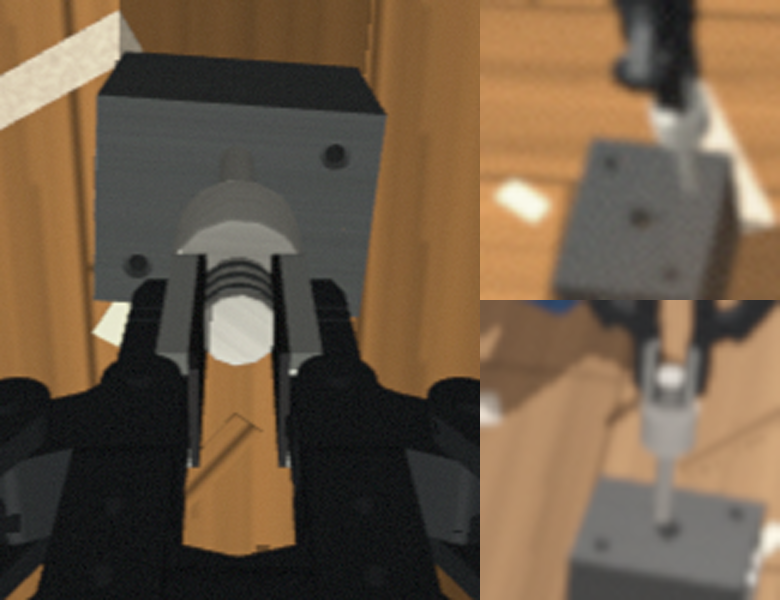

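The wrist view has the foot at (318.75,203.3), as predicted. The small holes are at (359.6,204.6) and (277.1,250.4), and the large hole is hidden behind the rod. In scene the foot is at (257.4,168) and the hole at (247.4,173.4). In side they are at (366.8,154.4) and (367.8,156).

```bash
python3 - <<'E'
from h import *
s=sense();C=cam("wrist",s);a,b=cam("scene"),cam("side");t=s["tool_pos"];print(t)
p,q=at(C,(359.6,204.6),.07),at(C,(277.1,250.4),.07);print("wrist mid",p,q,(p+q)/2)
h,_=tri((a,(247.4,173.4)),(b,(367.8,156)));f,e=tri((a,(257.4,168)),(b,(366.8,154.4)));print(h,f,e,h-f, "target",t+h-f)
E
```

```text
[ 0.47643277 -0.18109232  0.18558001]
wrist mid [ 0.511 -0.194  0.07 ] [ 0.4398 -0.2373  0.07  ] [ 0.4754  -0.21565  0.07   ]
[ 0.474  -0.2134  0.0683] [ 0.4748 -0.1827  0.0982] [0.0019, 0.0019] [-0.0008 -0.0307 -0.0299] target [ 0.47563277 -0.21179232  0.15568001]
```

>>> {"name": "apply_moves", "arguments": {"commands": [{"xyz": [-0.1, -1.2, 0], "yaw": 0}, {"xyz": [0, -1.2, 0], "yaw": 0}, {"xyz": [0, -1, -0.5], "yaw": 0}, {"xyz": [0, 0, -1], "yaw": 0}, {"xyz": [0, 0, -1], "yaw": 0}, {"xyz": [0, 0, 0], "yaw": 0}, {"xyz": [0, 0, 0], "yaw": 0}, {"xyz": [0, 0, 0], "yaw": 0}]}}

```text
t: 5.5
tool_pos: [0.475, -0.2154, 0.16]
eef_rot: [-0.0, 0.707, 0.707, -0.0]
wrist_force: [-0.0, -0.4, -2.0]
gripper_width: 0.0127
finger_force: 58.7
```

```bash
python3 - <<'E'
from h import *
s=sense();C=cam("wrist",s);w=capture("wrist");a=capture("scene");b=capture("side")
for n,i in(("w6",w),("a6",a),("b6",b)):cv2.imwrite(f"pics/{n}.png",i)
t=s["tool_pos"];F=t-[0,0,.083];print(t,s["wrist_force"],"foot",proj(C,F),proj(cam("scene"),F),proj(cam("side"),F))
f=lambda i,x,y,w,h,W,H:cv2.resize(i[y:y+h,x:x+w],(W,H),interpolation=cv2.INTER_CUBIC)
cv2.imwrite("pics/c6.png",np.hstack([f(w,260,160,120,180,400,600),np.vstack([f(a,225,150,40,30,400,300),f(b,348,137,40,30,400,300)])]))
E
```

```text
[ 0.47502833 -0.21541797  0.16002798] [-0.01475135 -0.43026774 -1.9977403 ] foot [318.7 203.4] [245.9 171.4] [367.3 153.5]
```

View pics/c6.png

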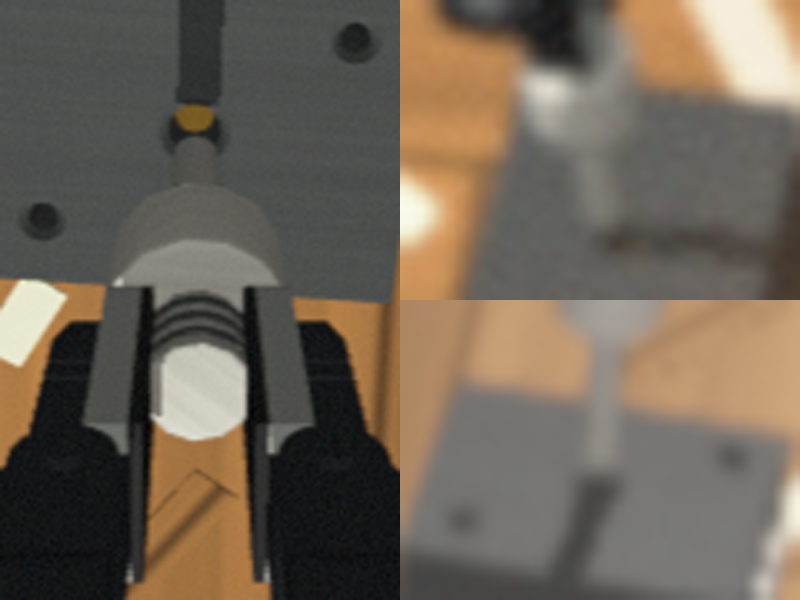

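The hole with the brass plug shows beneath the foot in the wrist view. Its centre is about crop (196,134), pixel (318.8,200.2). The small holes are at (366.5,172.6) and (272.6,226).

```bash
python3 - <<'E'
from h import *
s=sense();C=cam("wrist",s);t=s["tool_pos"];print(t,s["eef_rot"])
p,q=at(C,(366.5,172.6),.07),at(C,(272.6,226),.07);print((p+q)/2,np.linalg.norm(p-q)); m=(p+q)/2;print(proj(C,m),at(C,(318.8,200.2),.07))
print("foot z.077",proj(C,t-[0,0,.083]))
w=cv2.imread("pics/w6.png");print(w[182:216,319].mean(1).astype(int)) # rows along rod axis
E
```

```text
[ 0.47541699 -0.21579067  0.16080318] [4.18884411e-04 7.06878473e-01 7.07334854e-01 2.33736920e-04]
[ 0.47525 -0.21595  0.07   ] 0.08303986994209472
[318.3 200. ] [ 0.4756 -0.2161  0.07  ]
foot z.077 [318.5 203.3]
[47 46 48 49 50 49 50 47 36 59 82 82 82 81 83 82 82 54 43 74 84 81 82 82
 80 79 82 81 80 82 80 81 81 90]
```

Aligned to within 0.3 mm. Insert gently.

>>> {"name": "apply_moves", "arguments": {"commands": [{"xyz": [0, 0, -0.2], "yaw": 0}, {"xyz": [0, 0, -0.2], "yaw": 0}, {"xyz": [0, 0, -0.2], "yaw": 0}, {"xyz": [0, 0, -0.2], "yaw": 0}, {"xyz": [0, 0, -0.2], "yaw": 0}, {"xyz": [0, 0, -0.2], "yaw": 0}, {"xyz": [0, 0, 0], "yaw": 0}, {"xyz": [0, 0, 0], "yaw": 0}]}}

```text
t: 6.32
tool_pos: [0.4748, -0.2157, 0.148]
eef_rot: [-0.0, 0.707, 0.707, -0.0]
wrist_force: [-0.4, 0.3, -1.7]
gripper_width: 0.0127
finger_force: 58.8
```

>>> {"name": "apply_moves", "arguments": {"commands": [{"xyz": [0, 0, -0.2], "yaw": 0}, {"xyz": [0, 0, -0.2], "yaw": 0}, {"xyz": [0, 0, -0.2], "yaw": 0}, {"xyz": [0, 0, 0], "yaw": 0}]}}

```text
t: 6.65
tool_pos: [0.4748, -0.2158, 0.1418]
eef_rot: [-0.0, 0.707, 0.707, -0.0]
wrist_force: [0.7, 0.4, -3.1]
gripper_width: 0.0132
finger_force: 58.8
```

>>> {"name": "apply_moves", "arguments": {"commands": [{"xyz": [0, 0, -0.2], "yaw": 0}, {"xyz": [0, 0, -0.2], "yaw": 0}, {"xyz": [0, 0, 0], "yaw": 0}]}}

```text
t: 6.9
tool_pos: [0.4754, -0.2162, 0.1389]
eef_rot: [0.001, 0.707, 0.707, 0.0]
wrist_force: [-1.1, 1.3, 2.1]
gripper_width: 0.0129
finger_force: 59.3
```

>>> {"name": "apply_moves", "arguments": {"commands": [{"xyz": [0, 0, -0.2], "yaw": 0}, {"xyz": [0, 0, -0.2], "yaw": 0}, {"xyz": [0, 0, 0], "yaw": 0}]}}

```text
t: 7.15
tool_pos: [0.4759, -0.2162, 0.1357]
eef_rot: [0.001, 0.707, 0.707, 0.001]
wrist_force: [-1.9, 1.7, 6.3]
gripper_width: 0.0128
finger_force: 59.8
```

In contact with the plug at about 8 N net. Continue.

>>> {"name": "apply_moves", "arguments": {"commands": [{"xyz": [0, 0, -0.2], "yaw": 0}, {"xyz": [0, 0, -0.2], "yaw": 0}, {"xyz": [0, 0, 0], "yaw": 0}]}}

```text
t: 7.4
tool_pos: [0.476, -0.2161, 0.1319]
eef_rot: [0.001, 0.707, 0.707, 0.001]
wrist_force: [-1.4, 1.8, 6.5]
gripper_width: 0.0129
finger_force: 59.9
```

>>> {"name": "apply_moves", "arguments": {"commands": [{"xyz": [0, 0, -0.2], "yaw": 0}, {"xyz": [0, 0, -0.15], "yaw": 0}, {"xyz": [0, 0, 0], "yaw": 0}]}}

```text
t: 7.65
tool_pos: [0.476, -0.216, 0.1285]
eef_rot: [0.001, 0.707, 0.707, 0.001]
wrist_force: [-1.4, 2.4, 7.9]
gripper_width: 0.0133
finger_force: 59.9
```

>>> {"name": "apply_moves", "arguments": {"commands": [{"xyz": [0, 0, -0.1], "yaw": 0}, {"xyz": [0, 0, -0.1], "yaw": 0}, {"xyz": [0, 0, 0], "yaw": 0}]}}

```text
t: 7.9
tool_pos: [0.476, -0.2159, 0.1266]
eef_rot: [0.001, 0.707, 0.707, 0.001]
wrist_force: [-1.5, 2.8, 9.5]
gripper_width: 0.0129
finger_force: 59.9
```

>>> {"name": "apply_moves", "arguments": {"commands": [{"xyz": [0, 0, -0.1], "yaw": 0}, {"xyz": [0, 0, 0], "yaw": 0}]}}

```text
t: 8.07
tool_pos: [0.476, -0.216, 0.1257]
eef_rot: [0.001, 0.707, 0.707, 0.001]
wrist_force: [-2.7, 3.5, 9.0]
gripper_width: 0.0129
finger_force: 60.0
```

>>> {"name": "apply_moves", "arguments": {"commands": [{"xyz": [0, 0, -0.1], "yaw": 0}, {"xyz": [0, 0, 0], "yaw": 0}]}}

```text
t: 8.23
tool_pos: [0.4763, -0.2161, 0.1256]
eef_rot: [0.001, 0.707, 0.707, 0.001]
wrist_force: [-4.1, 3.0, 13.0]
gripper_width: 0.013
finger_force: 60.6
```

>>> {"name": "apply_moves", "arguments": {"commands": [{"xyz": [0, 0, -0.1], "yaw": 0}, {"xyz": [0, 0, 0], "yaw": 0}]}}

```text
t: 8.4
tool_pos: [0.4766, -0.2163, 0.1255]
eef_rot: [0.002, 0.707, 0.707, 0.001]
wrist_force: [-4.6, 4.1, 18.6]
gripper_width: 0.013
finger_force: 61.1
```

Position stays at 0.1255 while the force climbs to about 20 N net, so the plug is home after about 13 mm of travel. Foot depth is about 27.5 mm. Unload and open slightly to straddle the head.

>>> {"name": "apply_moves", "arguments": {"commands": [{"xyz": [0, 0, -0.05], "yaw": 0}, {"xyz": [0, 0, 0], "yaw": 0}]}}

```text
t: 8.57
tool_pos: [0.4767, -0.2163, 0.1255]
eef_rot: [0.002, 0.707, 0.707, 0.001]
wrist_force: [-6.4, 4.6, 20.1]
gripper_width: 0.0132
finger_force: 61.4
```

>>> {"name": "apply_moves", "arguments": {"commands": [{"xyz": [0, 0, 0.1], "yaw": 0}, {"xyz": [0, 0, 0.1], "yaw": 0}, {"xyz": [0, 0, 0], "yaw": 0}]}}

```text
t: 8.82
tool_pos: [0.4762, -0.2162, 0.1257]
eef_rot: [0.001, 0.707, 0.707, 0.001]
wrist_force: [-1.7, 2.2, 11.5]
gripper_width: 0.0129
finger_force: 60.0
```

>>> {"name": "apply_moves", "arguments": {"commands": [{"xyz": [0, 0, 0], "yaw": 0}, {"xyz": [0, 0, 0], "yaw": 0}, {"xyz": [0, 0, 0], "yaw": 0}, {"xyz": [0, 0, 0], "yaw": 0}], "jaw": 2.2}}

```text
t: 9.15
tool_pos: [0.4748, -0.2162, 0.123]
eef_rot: [-0.0, 0.707, 0.707, -0.0]
wrist_force: [0.3, 0.5, -0.2]
gripper_width: 0.022
finger_force: 0.0
```

```bash
python3 - <<'E'
from h import *
s=sense();w=capture("wrist");b=capture("side");cv2.imwrite("pics/w7.png",w);cv2.imwrite("pics/b7.png",b)
print(s["t"],s["tool_pos"],s["wrist_force"],s["gripper_width"])
f=lambda i,x,y,w,h,W,H:cv2.resize(i[y:y+h,x:x+w],(W,H),interpolation=cv2.INTER_CUBIC)
cv2.imwrite("pics/c7.png",np.hstack([f(w,260,160,130,130,400,400),f(b,338,110,60,60,400,400)]))
E
```

```text
9.15 [ 0.47481026 -0.21619956  0.12301097] [ 0.31421156  0.52579125 -0.15212789] 0.021982406821562137
```

View pics/c7.png

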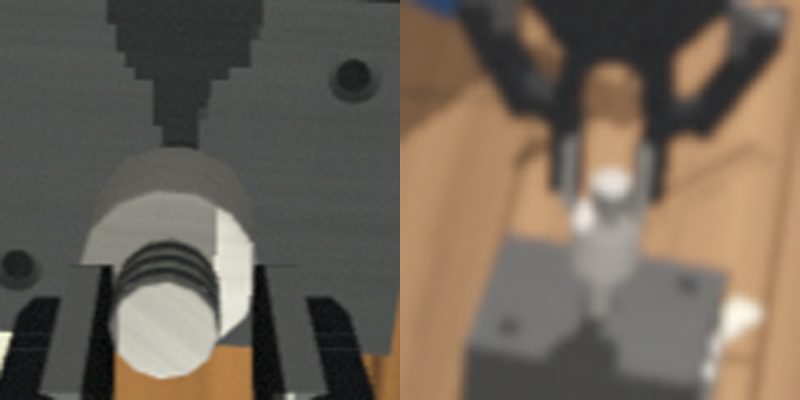

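The rod stands in the hole but leans a little toward −x because of the clearance. Gripping the collar will centre and straighten it, so I'll draw the collar down by grip.

>>> {"name": "apply_moves", "arguments": {"commands": [{"xyz": [0.05, 0, 0], "yaw": 0}, {"xyz": [0, 0, 0], "yaw": 0}, {"xyz": [0, 0, 0], "yaw": 0}, {"xyz": [0, 0, -0.5], "yaw": 0}, {"xyz": [0, 0, -0.5], "yaw": 0}, {"xyz": [0, 0, -0.5], "yaw": 0}, {"xyz": [0, 0, -0.5], "yaw": 0}, {"xyz": [0, 0, 0], "yaw": 0}, {"xyz": [0, 0, 0], "yaw": 0}], "jaw": 5}}

```text
t: 10.0
tool_pos: [0.4751, -0.2159, 0.1027]
eef_rot: [-0.0, 0.707, 0.707, -0.0]
wrist_force: [0.4, 0.3, -0.7]
gripper_width: 0.0498
finger_force: 0.0
```

>>> {"name": "apply_moves", "arguments": {"commands": [{"xyz": [0, 0, 0], "yaw": 0}, {"xyz": [0, 0, 0], "yaw": 0}, {"xyz": [0, 0, 0], "yaw": 0}, {"xyz": [0, 0, 0], "yaw": 0}, {"xyz": [0, 0, 0], "yaw": 0}], "jaw": 2.4, "force": 30}}

```text
t: 10.42
tool_pos: [0.4757, -0.2161, 0.1036]
eef_rot: [0.0, 0.707, 0.707, 0.0]
wrist_force: [-1.0, 0.3, 0.7]
gripper_width: 0.028
finger_force: 30.2
```

>>> {"name": "apply_moves", "arguments": {"commands": [{"xyz": [0, 0, -0.2], "yaw": 0}, {"xyz": [0, 0, -0.2], "yaw": 0}, {"xyz": [0, 0, -0.2], "yaw": 0}, {"xyz": [0, 0, -0.2], "yaw": 0}, {"xyz": [0, 0, -0.2], "yaw": 0}, {"xyz": [0, 0, 0], "yaw": 0}]}}

```text
t: 10.92
tool_pos: [0.4754, -0.216, 0.0928]
eef_rot: [-0.0, 0.707, 0.707, -0.0]
wrist_force: [-0.1, 0.0, -0.7]
gripper_width: 0.0277
finger_force: 30.1
```

>>> {"name": "apply_moves", "arguments": {"commands": [{"xyz": [0, 0, -0.2], "yaw": 0}, {"xyz": [0, 0, -0.2], "yaw": 0}, {"xyz": [0, 0, -0.2], "yaw": 0}, {"xyz": [0, 0, 0], "yaw": 0}]}}

```text
t: 11.25
tool_pos: [0.4753, -0.2161, 0.0869]
eef_rot: [-0.0, 0.707, 0.707, -0.0]
wrist_force: [-0.2, -1.4, -0.0]
gripper_width: 0.0282
finger_force: 30.1
```

>>> {"name": "apply_moves", "arguments": {"commands": [{"xyz": [0, 0, -0.1], "yaw": 0}, {"xyz": [0, 0, -0.1], "yaw": 0}, {"xyz": [0, 0, 0], "yaw": 0}]}}

```text
t: 11.5
tool_pos: [0.4754, -0.2161, 0.0852]
eef_rot: [-0.0, 0.707, 0.707, -0.0]
wrist_force: [-1.2, -0.8, 1.1]
gripper_width: 0.028
finger_force: 30.3
```

>>> {"name": "apply_moves", "arguments": {"commands": [{"xyz": [0, 0, -0.1], "yaw": 0}, {"xyz": [0, 0, -0.1], "yaw": 0}, {"xyz": [0, 0, 0], "yaw": 0}]}}

```text
t: 11.75
tool_pos: [0.4753, -0.2161, 0.0831]
eef_rot: [-0.0, 0.707, 0.707, -0.0]
wrist_force: [-1.0, -1.1, 1.7]
gripper_width: 0.028
finger_force: 30.3
```

>>> {"name": "apply_moves", "arguments": {"commands": [{"xyz": [0, 0, -0.1], "yaw": 0}, {"xyz": [0, 0, 0], "yaw": 0}]}}

```text
t: 11.92
tool_pos: [0.4754, -0.2161, 0.0822]
eef_rot: [-0.0, 0.707, 0.707, -0.0]
wrist_force: [-2.7, -1.7, 2.0]
gripper_width: 0.0276
finger_force: 30.3
```

>>> {"name": "apply_moves", "arguments": {"commands": [{"xyz": [0, 0, -0.1], "yaw": 0}, {"xyz": [0, 0, 0], "yaw": 0}]}}

```text
t: 12.08
tool_pos: [0.4753, -0.2161, 0.0812]
eef_rot: [-0.0, 0.707, 0.707, -0.0]
wrist_force: [-2.0, -2.3, 2.5]
gripper_width: 0.028
finger_force: 30.3
```

>>> {"name": "apply_moves", "arguments": {"commands": [{"xyz": [0, 0, -0.1], "yaw": 0}, {"xyz": [0, 0, 0], "yaw": 0}]}}

```text
t: 12.25
tool_pos: [0.4754, -0.2161, 0.0802]
eef_rot: [-0.0, 0.707, 0.707, -0.0]
wrist_force: [-1.8, -2.5, 1.0]
gripper_width: 0.028
finger_force: 30.4
```

>>> {"name": "apply_moves", "arguments": {"commands": [{"xyz": [0, 0, -0.1], "yaw": 0}, {"xyz": [0, 0, 0], "yaw": 0}]}}

```text
t: 12.42
tool_pos: [0.4753, -0.2162, 0.0791]
eef_rot: [-0.0, 0.707, 0.707, -0.0]
wrist_force: [-2.0, -2.9, 2.3]
gripper_width: 0.0278
finger_force: 30.3
```

>>> {"name": "apply_moves", "arguments": {"commands": [{"xyz": [0, 0, -0.1], "yaw": 0}, {"xyz": [0, 0, 0], "yaw": 0}]}}

```text
t: 12.58
tool_pos: [0.4754, -0.2162, 0.0783]
eef_rot: [0.0, 0.707, 0.707, -0.0]
wrist_force: [-2.4, -1.3, 2.1]
gripper_width: 0.0282
finger_force: 30.4
```

>>> {"name": "apply_moves", "arguments": {"commands": [{"xyz": [0, 0, -0.1], "yaw": 0}, {"xyz": [0, 0, 0], "yaw": 0}]}}

```text
t: 12.75
tool_pos: [0.4754, -0.2164, 0.0781]
eef_rot: [0.0, 0.707, 0.707, -0.0]
wrist_force: [-4.7, -2.4, 7.2]
gripper_width: 0.0279
finger_force: 30.7
```

>>> {"name": "apply_moves", "arguments": {"commands": [{"xyz": [0, 0, -0.1], "yaw": 0}, {"xyz": [0, 0, 0], "yaw": 0}]}}

```text
t: 12.92
tool_pos: [0.4755, -0.2165, 0.078]
eef_rot: [0.0, 0.707, 0.707, -0.0]
wrist_force: [-6.9, -0.7, 13.5]
gripper_width: 0.0279
finger_force: 31.1
```

```bash
python3 - <<'E'
from h import *
s=sense();w=capture("wrist");b=capture("side");a=capture("scene");cv2.imwrite("pics/w8.png",w);cv2.imwrite("pics/b8.png",b);cv2.imwrite("pics/a8.png",a)
print(s["tool_pos"],s["wrist_force"]);C=cam("wrist",s);B=cam("side")
for z in(.07,.075,.094,.1385):
  print(z,"wrist front",proj(C,[.4754,-.216+.015,z]),"side",proj(B,[.4754,-.216+.015,z]))
print(w[150:245,319].mean(1).astype(int).tolist());print(b[135:170,367].mean(1).astype(int).tolist())
b7=cv2.imread("pics/b7.png");print(b7[135:170,367].mean(1).astype(int).tolist())
E
```

```text
[ 0.47549539 -0.21653264  0.07799367] [-6.85265326 -0.70159031 13.4971875 ]
0.07 wrist front [318.2 225.3] side [366.3 158.5]
0.075 wrist front [318.2 229.5] side [366.5 157.2]
0.094 wrist front [318.1 247.8] side [366.9 151.9]
0.1385 wrist front [317.8 316.9] side [367.9 139.2]
[37, 38, 39, 37, 40, 38, 37, 36, 36, 39, 39, 38, 41, 35, 41, 40, 39, 40, 37, 38, 40, 38, 36, 40, 41, 55, 52, 53, 54, 55, 52, 52, 49, 55, 53, 56, 51, 52, 52, 49, 52, 53, 52, 51, 53, 53, 55, 54, 54, 53, 53, 53, 54, 53, 55, 56, 53, 54, 54, 53, 52, 52, 54, 53, 53, 52, 54, 53, 54, 49, 50, 51, 52, 68, 98, 96, 98, 100, 99, 98, 99, 102, 99, 98, 101, 102, 100, 99, 101, 102, 102, 103, 110, 126, 151]
[196, 206, 184, 148, 125, 114, 112, 126, 138, 140, 141, 146, 149, 148, 148, 154, 164, 168, 165, 162, 161, 160, 157, 142, 111, 80, 72, 71, 73, 77, 77, 73, 72, 71, 72]
[174, 194, 195, 172, 137, 128, 144, 162, 166, 163, 163, 160, 157, 157, 157, 156, 152, 144, 137, 135, 135, 131, 112, 89, 82, 78, 72, 71, 71, 70, 71, 71, 70, 69, 70]
```

The collar met the block: position stopped and the force rose to 13.5 N. The wrist picture has its lower edge at row 223, where the block top is. Unload, release, and rise.

>>> {"name": "apply_moves", "arguments": {"commands": [{"xyz": [0, 0, 0.1], "yaw": 0}, {"xyz": [0, 0, 0.05], "yaw": 0}, {"xyz": [0, 0, 0], "yaw": 0}]}}

```text
t: 13.32
tool_pos: [0.4754, -0.2164, 0.0781]
eef_rot: [0.0, 0.707, 0.707, -0.0]
wrist_force: [-4.5, -2.8, 6.4]
gripper_width: 0.0279
finger_force: 30.6
```

>>> {"name": "apply_moves", "arguments": {"commands": [{"xyz": [0, 0, 0], "yaw": 0}, {"xyz": [0, 0, 0], "yaw": 0}, {"xyz": [0, 0, 0], "yaw": 0}, {"xyz": [0, 0, 0], "yaw": 0}, {"xyz": [0, 0, 0.5], "yaw": 0}, {"xyz": [0, 0, 1], "yaw": 0}, {"xyz": [0, 0, 2], "yaw": 0}, {"xyz": [0, 0, 3], "yaw": 0}, {"xyz": [0, 0, 3], "yaw": 0}, {"xyz": [0, 0, 0], "yaw": 0}, {"xyz": [0, 0, 0], "yaw": 0}], "jaw": 5}}

```text
t: 14.23
tool_pos: [0.4773, -0.2166, 0.176]
eef_rot: [0.003, 0.707, 0.707, 0.001]
wrist_force: [0.3, 0.1, -0.5]
gripper_width: 0.0499
finger_force: 0.0
```

```bash
python3 - <<'E'
from h import *
s=sense();w=capture("wrist");b=capture("side");a=capture("scene");cv2.imwrite("pics/w9.png",w);cv2.imwrite("pics/b9.png",b);cv2.imwrite("pics/a9.png",a)
C=cam("wrist",s);B=cam("side");print(s["tool_pos"],s["wrist_force"])
g=cv2.cvtColor(w,cv2.COLOR_BGR2GRAY)
for z in(.07,.094,.1385):
  print(z,proj(C,[.4754,-.216,z]),"front",proj(C,[.4754,-.216+.015,z]))
hsv=cv2.cvtColor(w,cv2.COLOR_BGR2HSV)
# bright low-saturation head-top blob
m=((hsv[...,2]>165)&(hsv[...,1]<50)).astype(np.uint8);n,_,st,ce=cv2.connectedComponentsWithStats(m)
for i in range(1,n):
  if st[i,4]>40: print(st[i],ce[i].round(1))
print(g[190:290,319].tolist())
for r in (200,208,216,224):print(r,g[r,290:350].tolist())
E
```

```text
[ 0.47725823 -0.21660026  0.17599116] [ 0.27085532  0.10726614 -0.4894838 ]
0.07 [315.6 192.7] front [315.5 174.5]
0.094 [315.4 202.9] front [315.4 183.2]
0.1385 [315.1 228.1] front [315.  204.8]
[206   0  35   6 152] [221.5   1.7]
[ 130  109  134   92 2850] [199.7 155.5]
[296 182  15  31 298] [303.  196.5]
[321 184  14  29 262] [327.8 197.5]
[304 212  24  23 436] [315.3 223.2]
[257 234  21  22 209] [267.7 243.4]
[130, 128, 127, 106, 82, 77, 79, 81, 81, 80, 82, 79, 81, 78, 50, 52, 55, 47, 64, 47, 73, 82, 139, 180, 189, 186, 186, 188, 187, 188, 186, 185, 184, 185, 187, 188, 190, 194, 195, 196, 194, 194, 193, 191, 168, 88, 83, 116, 124, 120, 123, 121, 121, 121, 122, 119, 121, 121, 120, 122, 122, 121, 122, 121, 122, 121, 121, 121, 121, 123, 120, 121, 120, 121, 119, 123, 121, 121, 119, 122, 123, 122, 120, 122, 120, 122, 122, 120, 122, 120, 120, 122, 120, 122, 122, 123, 119, 122, 122, 122]
200 [78, 76, 77, 78, 81, 131, 190, 213, 216, 214, 213, 215, 214, 213, 216, 213, 207, 170, 97, 73, 75, 79, 79, 80, 81, 81, 80, 83, 81, 82, 78, 76, 90, 153, 202, 210, 212, 210, 209, 210, 208, 208, 207, 20
[... 168 characters left out ...]
3, 68, 63, 63, 65, 62, 63, 67, 64, 59, 51, 49, 46, 57, 108, 178, 218, 221, 220, 220, 219, 192, 129, 80, 78, 81, 79, 79, 80, 80, 77, 78, 80, 80, 78, 82, 77, 80, 77]
216 [79, 77, 78, 79, 80, 79, 78, 79, 79, 77, 79, 75, 70, 57, 84, 131, 167, 181, 183, 181, 180, 181, 183, 183, 184, 186, 188, 186, 185, 186, 186, 187, 188, 187, 179, 150, 97, 59, 54, 73, 77, 78, 77, 76, 77, 77, 78, 77, 78, 78, 78, 80, 77, 78, 76, 76, 76, 76, 77, 78]
224 [79, 79, 78, 76, 76, 79, 78, 78, 81, 79, 79, 77, 98, 151, 188, 189, 187, 186, 184, 187, 189, 191, 189, 191, 192, 192, 193, 190, 189, 187, 186, 187, 185, 184, 186, 189, 189, 187, 156, 98, 78, 80, 77, 79, 79, 77, 80, 79, 76, 79, 77, 77, 78, 76, 80, 79, 78, 79, 77, 77]
```

Collar front edge and head columns fit well, but the head row is about 4 px off, which may be a lean. I'll triangulate the head and collar tops from two settled wrist poses.

>>> {"name": "apply_moves", "arguments": {"commands": [{"xyz": [0, 0, 0], "yaw": 0}, {"xyz": [0, 0, 0], "yaw": 0}, {"xyz": [0, 0, 0], "yaw": 0}]}}

```text
t: 14.63
tool_pos: [0.4751, -0.2159, 0.1721]
eef_rot: [-0.001, 0.707, 0.707, -0.0]
wrist_force: [-0.1, -0.4, 0.8]
gripper_width: 0.05
finger_force: 0.0
```

```bash
cat >m.py <<'E'
from h import *
import sys
from scipy.optimize import least_squares
def look(n):
    s=sense();w=capture("wrist");cv2.imwrite(f"pics/{n}.png",w);np.savez(f"{n}.npz",p=s["tool_pos"],q=s["eef_rot"])
def load(n):
    d=np.load(f"{n}.npz");return cam("wrist",dict(tool_pos=d["p"],eef_rot=d["q"])),cv2.imread(f"pics/{n}.png")
def blobs(w):
    h=cv2.cvtColor(w,cv2.COLOR_BGR2HSV);m=((h[...,2]>150)&(h[...,1]<50)).astype(np.uint8)
    n,_,st,ce=cv2.connectedComponentsWithStats(m);return [(st[i].tolist(),ce[i].round(2).tolist()) for i in range(1,n) if st[i,4]>60]
E
python3 - <<'E'
from m import *
look("p1");C,w=load("p1");print(C[2],sense()["tool_pos"],sense()["eef_rot"]);print(blobs(w));print(proj(C,[.4754,-.216,.1385]))
E
```

```text
[ 0.47554532 -0.13404169  0.31446211] [ 0.47517192 -0.21589266  0.17219514] [-5.24732057e-04  7.07106523e-01  7.07106793e-01 -2.70169467e-04]
[([209, 0, 36, 7, 196], [225.15, 2.3]), ([132, 110, 135, 93, 2913], [202.4, 157.46]), ([298, 187, 17, 31, 312], [305.73, 201.53]), ([324, 187, 15, 31, 304], [330.7, 202.13]), ([305, 219, 26, 23, 463], [317.54, 230.11]), ([262, 237, 19, 24, 218], [270.95, 246.78])]
[319.1 232.1]
```

>>> {"name": "apply_moves", "arguments": {"commands": [{"xyz": [1.5, 0, 0.5], "yaw": 0}, {"xyz": [2, 0, 0.5], "yaw": 0}, {"xyz": [2, 2, 0], "yaw": 0}, {"xyz": [1, 2, 0], "yaw": 0}, {"xyz": [0, 0, 0], "yaw": 0}, {"xyz": [0, 0, 0], "yaw": 0}, {"xyz": [0, 0, 0], "yaw": 0}, {"xyz": [0, 0, 0], "yaw": 0}]}}

```text
t: 15.35
tool_pos: [0.5398, -0.1773, 0.1826]
eef_rot: [-0.0, 0.708, 0.707, -0.0]
wrist_force: [0.0, -0.7, 0.2]
gripper_width: 0.0502
finger_force: 0.0
```

```bash
python3 - <<'E'
from m import *
look("p2");C,w=load("p2");print(C[2],sense()["tool_pos"],sense()["eef_rot"]);print(blobs(w));print(proj(C,[.4754,-.216,.1385]),proj(C,[.4754,-.216,.094]))
E
```

```text
[ 0.54025666 -0.09528789  0.32497164] [ 0.53983944 -0.17728812  0.18279715] [ 7.91708280e-05  7.07774980e-01  7.06437895e-01 -2.67011373e-04]
[([134, 0, 45, 58, 1896], [156.32, 27.58]), ([84, 149, 123, 84, 2424], [147.51, 192.08]), ([302, 215, 4, 29, 73], [303.63, 230.1]), ([219, 229, 14, 25, 225], [225.16, 240.74]), ([237, 231, 19, 30, 295], [246.53, 245.67]), ([204, 266, 26, 22, 363], [217.32, 275.87])]
[221.3 278.6] [237.3 247. ]
```

```bash
python3 - <<'E'
from m import *
C1,w1=load("p1");C2,w2=load("p2")
H=tri((C1,(317.75,230.2)),(C2,(217.1,276.2)));print("head",H)
# fit collar top circle centre: outer edge points along blob hull, both views
def edge(w,ids):
    h=cv2.cvtColor(w,cv2.COLOR_BGR2HSV);m=((h[...,2]>130)&(h[...,1]<55)).astype(np.uint8);n,L,st,ce=cv2.connectedComponentsWithStats(m)
    pts=np.vstack([np.argwhere(L==L[y,x])[:,::-1] for x,y in ids]);return cv2.convexHull(pts.astype(np.int32))[:,0].astype(float)
E1=edge(w1,[(301,200),(334,200)]);E2=edge(w2,[(222,240),(248,245)])
for C,E in((C1,E1),(C2,E2)):
    P=np.array([at(C,p,.094)[:2] for p in E]); 
    # circle of radius 15 mm through hull points, robust
    r=least_squares(lambda c:np.hypot(*(P-c).T)-.015,[.475,-.216],loss="soft_l1",f_scale=.0003);print("collar@.094",r.x.round(4),len(P),np.abs(r.fun).round(4).max())
    print("head@.1385",at(C,(317.75,230.2) if C is C1 else (217.1,276.2),.1385))
E
```

```text
head (array([ 0.4744, -0.2124,  0.1423]), [0.0006, 0.0006])
collar@.094 [ 0.4747 -0.2152] 19 0.0012
head@.1385 [ 0.4746 -0.2148  0.1385]
collar@.094 [ 0.4751 -0.2141] 18 0.0015
head@.1385 [ 0.4728 -0.2142  0.1385]
```

Lean is small, and the head sits over the collar within about 1 mm. Triangulated head height is 142 mm against 138.5 expected, so I'll check by a light touch on the head with shut fingers, which also seats the rod.

>>> {"name": "apply_moves", "arguments": {"commands": [{"xyz": [-1, -1, 0], "yaw": 0}, {"xyz": [-2, -1, 0], "yaw": 0}, {"xyz": [-2, -1, 0], "yaw": 0}, {"xyz": [-1.5, -0.8, 0], "yaw": 0}, {"xyz": [0, 0, 0], "yaw": 0}, {"xyz": [0, 0, -1], "yaw": 0}, {"xyz": [0, 0, -1], "yaw": 0}, {"xyz": [0, 0, -0.8], "yaw": 0}, {"xyz": [0, 0, -0.4], "yaw": 0}, {"xyz": [0, 0, 0], "yaw": 0}, {"xyz": [0, 0, 0], "yaw": 0}], "jaw": 0}}

```text
t: 16.32
tool_pos: [0.4756, -0.2135, 0.1501]
eef_rot: [-0.001, 0.707, 0.707, -0.0]
wrist_force: [-0.5, 0.5, 0.9]
gripper_width: 0.0
finger_force: 0.0
```

>>> {"name": "apply_moves", "arguments": {"commands": [{"xyz": [0, 0, -0.2], "yaw": 0}, {"xyz": [0, 0, -0.2], "yaw": 0}, {"xyz": [0, 0, -0.1], "yaw": 0}, {"xyz": [0, 0, -0.1], "yaw": 0}, {"xyz": [0, 0, 0], "yaw": 0}]}}

```text
t: 16.73
tool_pos: [0.4755, -0.214, 0.1447]
eef_rot: [-0.0, 0.707, 0.707, -0.0]
wrist_force: [0.1, -1.0, 0.0]
gripper_width: -0.0002
finger_force: 0.0
```

>>> {"name": "apply_moves", "arguments": {"commands": [{"xyz": [0, 0, -0.1], "yaw": 0}, {"xyz": [0, 0, -0.1], "yaw": 0}, {"xyz": [0, 0, 0], "yaw": 0}]}}

```text
t: 16.98
tool_pos: [0.4754, -0.214, 0.1427]
eef_rot: [-0.0, 0.707, 0.707, -0.0]
wrist_force: [0.0, -0.1, 0.3]
gripper_width: 0.0
finger_force: 0.0
```

>>> {"name": "apply_moves", "arguments": {"commands": [{"xyz": [0, 0, -0.1], "yaw": 0}, {"xyz": [0, 0, -0.1], "yaw": 0}, {"xyz": [0, 0, 0], "yaw": 0}]}}

```text
t: 17.23
tool_pos: [0.4754, -0.214, 0.1406]
eef_rot: [-0.0, 0.707, 0.707, -0.0]
wrist_force: [0.1, -0.2, -0.6]
gripper_width: -0.0
finger_force: 0.0
```

>>> {"name": "apply_moves", "arguments": {"commands": [{"xyz": [0, 0, -0.1], "yaw": 0}, {"xyz": [0, 0, 0], "yaw": 0}]}}

```text
t: 17.4
tool_pos: [0.4755, -0.214, 0.1397]
eef_rot: [-0.0, 0.707, 0.707, -0.0]
wrist_force: [0.6, 0.2, -0.6]
gripper_width: -0.0001
finger_force: 0.0
```

>>> {"name": "apply_moves", "arguments": {"commands": [{"xyz": [0, 0, -0.1], "yaw": 0}, {"xyz": [0, 0, 0], "yaw": 0}]}}

```text
t: 17.57
tool_pos: [0.4755, -0.214, 0.1388]
eef_rot: [0.0, 0.707, 0.707, 0.0]
wrist_force: [-0.3, -0.4, -0.5]
gripper_width: 0.0001
finger_force: 0.0
```

>>> {"name": "apply_moves", "arguments": {"commands": [{"xyz": [0, 0, -0.1], "yaw": 0}, {"xyz": [0, 0, 0], "yaw": 0}]}}

```text
t: 17.73
tool_pos: [0.4762, -0.2143, 0.1386]
eef_rot: [0.001, 0.707, 0.707, 0.0]
wrist_force: [-0.1, -0.3, 3.8]
gripper_width: -0.0
finger_force: 1.9
```

>>> {"name": "apply_moves", "arguments": {"commands": [{"xyz": [0, 0, -0.1], "yaw": 0}, {"xyz": [0, 0, 0], "yaw": 0}]}}

```text
t: 17.9
tool_pos: [0.4768, -0.2145, 0.1386]
eef_rot: [0.002, 0.707, 0.707, 0.001]
wrist_force: [0.3, -0.4, 7.7]
gripper_width: 0.0001
finger_force: 3.9
```

>>> {"name": "apply_moves", "arguments": {"commands": [{"xyz": [0, 0, -0.1], "yaw": 0}, {"xyz": [0, 0, 0], "yaw": 0}]}}

```text
t: 18.07
tool_pos: [0.4774, -0.2148, 0.1385]
eef_rot: [0.002, 0.707, 0.707, 0.001]
wrist_force: [-1.0, -0.2, 11.2]
gripper_width: -0.0002
finger_force: 5.7
```

The head top is at 138.5 mm and does not give under 11 N, so the rod is on the seated plug. Back off and hand in.

>>> {"name": "apply_moves", "arguments": {"commands": [{"xyz": [0, 0, 0.5], "yaw": 0}, {"xyz": [0, 0, 1], "yaw": 0}, {"xyz": [0, 0, 2], "yaw": 0}, {"xyz": [0, 0, 2], "yaw": 0}, {"xyz": [0, 0, 0], "yaw": 0}, {"xyz": [0, 0, 0], "yaw": 0}, {"xyz": [0, 0, 0], "yaw": 0}]}}

```text
t: 18.65
tool_pos: [0.475, -0.2138, 0.1903]
eef_rot: [-0.0, 0.707, 0.707, -0.0]
wrist_force: [0.2, -0.4, -0.3]
gripper_width: -0.0
finger_force: 0.0
```

```bash
python3 - <<'E'
from m import *
look("p3");C,w=load("p3")
print([b for b in blobs(w) if 280<b[1][0]<350],proj(C,[.475,-.215,.1385]),proj(C,[.475,-.215,.094]),proj(C,[.475,-.2,.094]),sense()["wrist_force"])
print(finish_job())
E
```

```text
[([301, 182, 14, 30, 279], [308.02, 196.5]), ([326, 183, 13, 27, 236], [331.72, 196.32]), ([310, 211, 23, 22, 393], [320.89, 221.35])] [318.5 221.6] [318.7 198.9] [318.7 180.3] [0.4037198  0.49574759 0.14418748]
the job is handed in; nothing more can be done
None
```

Job handed in at about 18.7 s: the rod stands in the large hole on the plug, which is home, and the collar is flush on the block; the peak wrist force reading in contact was about 20 N and only the rod and collar were handled.

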